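Load agar plates into the sloped incubator rack and lower the keeper bar

TASK

Put the two small agar plates from the bench into the two empty lanes of the sloped steel rack: set each one down flat on the slope, lid up, without dropping it, and slide it down its lane until it rests against the back stop like the plate already there. Then swing the rack's hinged keeper bar over and fully down across the lanes, and leave the other things on the bench where they are.

Things in the scene. Friction and masses are not known exactly. Their poses are not given: they have to be found in the camera images.
- plate_a: round agar plate (60 mm Petri dish, closed): 60 mm diameter, 15 mm high, about 24 g, clear plastic with dark red agar inside. Lies on the bench. Origin: centre of its underside; z is up through the lid.
- plate_b: round agar plate (60 mm Petri dish, closed): 60 mm diameter, 15 mm high, about 24 g, clear plastic with dark red agar inside. Lies on the bench; the same as plate_a. Origin: centre of its underside; z is up through the lid.
- plate_c: round agar plate (60 mm Petri dish, closed): 60 mm diameter, 15 mm high, about 24 g, clear plastic with dark red agar inside. Already in the rack's middle lane, against the back stop. Origin: centre of its underside; z is up through the lid.
- rack: Fixed steel plate rack, 216 mm wide (its y), 163 mm long (its x), 115 mm high at its open front edge (-x). Three lanes run down its tray, which slopes 25 degrees down towards +x to a back stop. Lanes: 68 mm wide, centred at y=-71, 0, 71 mm; guides 3 mm thick, 10 mm high. A plate stays where it is put on the slope and has to be pushed down. Origin: centre of its footprint, on the bench; z up.
- tray_stop (a point): Tray frame: point on the tray floor at the foot of the back stop's inner face, middle lane. x points downhill along the floor into the stop, z squarely out of the floor, y across the lanes. The floor is z=0, from x=-180 mm (open high edge, no lip) to x=0; the stop is 24 mm high, 3 mm thick. A plate that is home has its origin at x=-30, z=0, y=-71, 0 or 71 mm.
- keeper (a joint): Angle of the keeper, a hinged U-shaped bar of 8 mm steel rod, 230 mm wide: 0 = fully down across the lanes, just uphill of plates that are home; grows as it swings up and back over the stop, to 2.1 (its end). It starts up, leaning back. The hinge is stiff: the bar stays where it is left; 1 to 3 N at the bar moves it. If a plate is not home the bar lands on it.
- keeper_bar (a point): Middle of the keeper's cross bar (8 mm rod, along the tray frame's y), 84 mm from the hinge axis. A black thumb grip, 40 mm wide and 8 mm thick, reaches 20 mm beyond the bar, away from the hinge. With the keeper down this point is at x=-70, y=0, z=14 mm in the tray frame.
- keeper_hinge (a point): Middle of the keeper's hinge axis, at x=12, y=0, z=32 mm in the tray frame; the axis lies along the tray frame's y. The two arms are outside the lanes, at y=-116 and +116 mm.
- jar: Bystander: closed sample jar, 42 mm diameter, 58 mm high. Origin: centre of its underside.
- stack: Bystander: stack of five larger agar plates, 90 mm diameter, 76 mm high. Origin: centre of its underside.
- marker: Bystander: marker pen, 130 mm long, 13 mm thick, lying along its x. Origin: its middle, on the bench.
- loop: Bystander: inoculating loop, 190 mm long, 9 mm thick handle, lying along its x. Origin: its middle, on the bench.
- slide_box: Bystander: box for microscope slides, 87 x 107 x 31 mm. Origin: centre of its underside.
- dropper: Bystander: amber dropper bottle, 34 mm diameter, 100 mm high. Origin: centre of its underside.
Things that resemble listed ones, but are neither listed nor needed, are in the scene too. Leave any purple or yellow look-alike of the plate_a alone.

How it is judged:
On the way, in this order (a step that is already met when the one before it is completed fails the run):
1. one of the two plates is home: flat on the tray floor, against the back stop (((x of plate_a in the frame of tray_stop between -0.0335 and -0.026 m and z of plate_a in the frame of tray_stop between -0.004 and 0.004 m and y of plate_a in the frame of tray_stop between -0.11 and 0.11 m and angle between the z axis of plate_a and the z axis of tray_stop, either way round below 0.1 rad) or (x of plate_b in the frame of tray_stop between -0.0335 and -0.026 m and z of plate_b in the frame of tray_stop between -0.004 and 0.004 m and y of plate_b in the frame of tray_stop between -0.11 and 0.11 m and angle between the z axis of plate_b and the z axis of tray_stop, either way round below 0.1 rad))), for 0.2 s.
2. both plates are home, with the keeper still up (x of plate_a in the frame of tray_stop between -0.0335 and -0.026 m and z of plate_a in the frame of tray_stop between -0.004 and 0.004 m and y of plate_a in the frame of tray_stop between -0.11 and 0.11 m and angle between the z axis of each of plate_a, plate_b and the z axis of tray_stop, either way round below 0.1 rad and x of plate_b in the frame of tray_stop between -0.0335 and -0.026 m and z of plate_b in the frame of tray_stop between -0.004 and 0.004 m and y of plate_b in the frame of tray_stop between -0.11 and 0.11 m and value of joint keeper above 1 rad), for 0.2 s.
3. the keeper is fully down (value of joint keeper below 0.05 rad), for 0.2 s.
At the end, for the whole second after the job is handed in: All three plates lie flat on the tray floor in the rack, at rest, each within 3.5 mm of the back stop, and the keeper is fully down (within 0.05 rad) (x of plate_a in the frame of tray_stop between -0.0335 and -0.026 m and z of plate_a in the frame of tray_stop between -0.004 and 0.004 m and y of plate_a in the frame of tray_stop between -0.11 and 0.11 m and angle between the z axis of each of plate_a, plate_b, plate_c and the z axis of tray_stop, either way round below 0.1 rad and x of plate_b in the frame of tray_stop between -0.0335 and -0.026 m and z of plate_b in the frame of tray_stop between -0.004 and 0.004 m and y of plate_b in the frame of tray_stop between -0.11 and 0.11 m and x of plate_c in the frame of tray_stop between -0.0335 and -0.026 m and z of plate_c in the frame of tray_stop between -0.004 and 0.004 m and y of plate_c in the frame of tray_stop between -0.11 and 0.11 m and value of joint keeper below 0.05 rad and linear speed of each of plate_a, plate_b, plate_c below 0.01 m/s); the robot touches nothing.
It fails at once if a bystander is moved more than 25 mm (distance of any of jar, stack, marker, loop, slide_box, dropper from where it was at the start of the episode above 0.025 m).
It fails at once if a plate is tipped more than 60 degrees from lid up (angle between any of plate_a, plate_b, plate_c's own z axis and vertical above 1.05 rad).
It fails at once if a plate is dropped or flung (moves faster than 0.4 m/s with no finger on it) ((contact force between the fingers and plate_a below 0.01 N and linear speed of plate_a above 0.4 m/s) or (contact force between the fingers and plate_b below 0.01 N and linear speed of plate_b above 0.4 m/s) or (contact force between the fingers and plate_c below 0.01 N and linear speed of plate_c above 0.4 m/s)).
It fails at once if a plate is let go over the tray while it stands clearly off the slope (over 12 degrees, or 20 degrees close to the back stop) ((contact force between the fingers and plate_a below 0.01 N and x of plate_a in the frame of tray_stop between -0.2 and 0.01 m and z of plate_a in the frame of tray_stop between -0.01 and 0.06 m and y of plate_a in the frame of tray_stop between -0.11 and 0.11 m and (angle between the z axis of plate_a and the z axis of tray_stop, either way round above 0.35 rad or (angle between the z axis of plate_a and the z axis of tray_stop, either way round above 0.21 rad and x of plate_a in the frame of tray_stop below -0.045 m))) or (contact force between the fingers and plate_b below 0.01 N and x of plate_b in the frame of tray_stop between -0.2 and 0.01 m and z of plate_b in the frame of tray_stop between -0.01 and 0.06 m and y of plate_b in the frame of tray_stop between -0.11 and 0.11 m and (angle between the z axis of plate_b and the z axis of tray_stop, either way round above 0.35 rad or (angle between the z axis of plate_b and the z axis of tray_stop, either way round above 0.21 rad and x of plate_b in the frame of tray_stop below -0.045 m))) or (contact force between the fingers and plate_c below 0.01 N and x of plate_c in the frame of tray_stop between -0.2 and 0.01 m and z of plate_c in the frame of tray_stop between -0.01 and 0.06 m and y of plate_c in the frame of tray_stop between -0.11 and 0.11 m and (angle between the z axis of plate_c and the z axis of tray_stop, either way round above 0.35 rad or (angle between the z axis of plate_c and the z axis of tray_stop, either way round above 0.21 rad and x of plate_c in the frame of tray_stop below -0.045 m)))).
It also fails if it takes over 72 s, if anything falls off the work surface, if the arm or the gripper's body presses on something with over 40 N, if the wrist force passes 120 N, or if a joint passes its speed limit or range.

ROBOT

A 7-joint arm with a two-finger parallel gripper is mounted at the origin on the work surface. World frame = base frame: x ahead of the robot, y to its left, z up, the work surface at z = 0. Lengths are in m, angles in rad, forces in N, time in s.
With the tool pointing down it reaches from about 0.35 to 0.9 m from the base axis. Payload 7.2 kg.
Tool frame: the origin (TCP) lies midway between the tips of the shut fingers; the grasp point (between the pads) lies 19 mm behind it; x points along the fingers, z is the direction in which the jaws open and shut, and the axes are right-handed (so a half turn about x gives the same grasp; the last joint's range is limited). The gripper opens to 88 mm and grips with 3 to 60 N. Pads are 20 mm wide; open, the fingers measure 115 mm over their backs; the gripper's body (75 mm by 178 mm) begins 61 mm behind the grasp point.
Start: joints at [-1.351, 0.411, -0.013, 1.596, 0.006, 1.134, -0.082], TCP at [0.177, 0.599, 0.223] pointing down, gripper open.
Joint ranges: [-2.95, 2.95], [-0.29, 1.99], [-1.47, 1.44], [0.14, 2.54], [-1.03, 4.17], [0.13, 1.85], [-2.86, 2.86]. Speed limits (rad/s): [2.39, 2.39, 3.01, 3.01, 3.14, 3.14, 3.14].

INTERFACE

Orientations are given as a unit quaternion [x, y, z, w].
In Python, from bench import readout, optics, finish_job gives the robot as it stands. The module is installed in compiled form; this text tells all that it offers.
- The arm moves only by the tool play_rows, never from a script. Its arguments are lists of equal length, an entry for each row: "slide": the shift along the tool's x, y, z in units of 0.25 m (1.0 is 0.25 m), a list of three; "rot": the turn, a rotation vector about the tool's x, y, z in units of 360 degrees (1.0 is 360 degrees), a list of three; "gripper": the opening, from 0 (shut) to 1 (fully open). A call has 1 to 8 rows; each row is the pose to reach, as a shift and turn from the pose measured when the call began, along the tool's axes at that moment, turning the shorter way round; what a row does not reach only later rows make up. A row lasts 1/10 s, in which the tool goes at most 50 mm and 8.59 degrees, less where a joint would pass 70% of its speed; a pose out of reach is approached as far as the arm can. A call with a number of a shift or a turn outside -1 to 1 is refused whole. A call with a gripper value outside its range is refused whole. The fingers move at their own pace and stop on an object; "grip_force" is the grip in N (left out, the last holds). Time passes only in rows, so rows that repeat a pose let the fingers close. It gives the time, the measured TCP pose, the force and the opening at its end, in the units of the state.
- readout.sense(): the state, without advancing time (a new reading comes with each control period).
- optics.grab_frame(name): name is "side" or "top" or "wrist"; returns (picture, depth): 480x640x3 uint8, red, green, blue; 480x640 float32, m along the optical axis (not along the pixel's ray), 0 where there is no reading.
- optics.camera_model(name): a dict with "fov_y" (degrees; the focal length in pixels is half the picture's height over the tangent of half this angle, whatever the lens; pixels are square), "cx", "cy" (the principal point, pixels), "world_from_camera" (4x4, takes a point from camera to world coordinates). Camera axes: x right, y down, z forward; pixel columns grow to the right and rows downward; lengths in m; the calibration is good to about 2 mm. A picture is of the moment at which its call begins: read the wrist's pose just before it. camera_model takes no time and is no camera call; for the wrist camera it gives the pose at the moment of the call.
- finish_job(): hands the job in, once; it reports no verdict.
The state is a dict: "time": time; "qpos": joint angles; "joint_vel": joint speeds; "joint_torque": joint torques, N m; "tcp_pos": TCP position; "orientation": TCP orientation; "force": force on the tool from outside, world axes, zero at the start; "moment": the same for the moment, N m; "width": finger opening in m.
Only numpy, scipy, OpenCV 4.12 (cv2) and the standard library are available. Lean on these libraries where they do the work, as an engineer would, in place of code of your own. Each camera call takes 0.05 s, during which the arm holds its last target. There are 200 camera calls.

## Working session

There is one attempt and no reset: what is moved stays moved. The work goes in short steps, Python scripts to look and compute and a tool call to move; the robot and the scene stay as the last step left them, time stands still between calls to the robot, and variables do not carry over. Pictures are saved under pics/ and viewed, on a budget of 10 in all, crops included, one or two more only if the job needs it, and the job is handed in when it is done.

Besides the shell and the picture viewer there is one more tool, called after ">>>" as name(argument=value, ...) on one line, values as JSON. play_rows: Moves the arm, as the interface text tells. Its arguments: {"type":"object","properties":{"slide":{"type":"array","items":{"type":"array","items":{"type":"number","minimum":-1,"maximum":1}}},"rot":{"type":"array","items":{"type":"array","items":{"type":"number","minimum":-1,"maximum":1}}},"gripper":{"type":"array","items":{"type":"number"}},"grip_force":{"type":"number"}},"required":["slide","rot","gripper"]}

```bash
mkdir -p pics
cat > h.py <<'E'
import numpy as np, cv2
from bench import readout, optics
from scipy.spatial.transform import Rotation as R
def grab(n, save=None):
    m=optics.camera_model(n); p,d=optics.grab_frame(n)
    if save: cv2.imwrite('pics/'+save,p[:,:,::-1])
    np.savez(''+n+'.npz',p=p,d=d,T=m['world_from_camera'],f=240/np.tan(np.radians(m['fov_y']/2)),c=[m['cx'],m['cy']])
    return p,d
def load(n):
    z=np.load(''+n+'.npz'); p,d,T,f,c=z['p'],z['d'],z['T'],float(z['f']),z['c']
    v,u=np.mgrid[:480,:640]
    X=np.stack([(u-c[0])/f*d,(v-c[1])/f*d,d,np.ones_like(d)],-1)@T.T
    return p,d,X[...,:3]
E
python3 - <<'E'
from h import *
print(readout.sense())
for n in ('top','side'):
    grab(n,n+'0.png'); print(n,optics.camera_model(n))
E
```

```text
{'time': 0.0, 'qpos': array([-1.35119171,  0.41187137, -0.01269118,  1.59705971,  0.00559081,
        1.13431369, -0.08219402]), 'joint_vel': array([-1.22286949e-04, -1.99444860e-03, -5.43656762e-04,  8.57612665e-04,
        8.63399854e-05, -7.80638050e-04, -1.22873059e-03]), 'joint_torque': array([-1.44805413e-04, -5.87952375e+01,  6.41907211e-01, -2.91081369e+01,
       -5.36615134e-02,  1.80697680e-02,  1.29473965e-04]), 'tcp_pos': array([0.1773078 , 0.59877836, 0.22182057]), 'orientation': array([-0.42350467,  0.56696565,  0.42275716,  0.56610081]), 'force': array([-0.43713543, -0.13479392,  0.59296394]), 'moment': array([-0.03745736, -0.00981038,  0.05469188]), 'width': 0.08751503984045123}
top {'fov_y': 49.091337820435974, 'cx': 321.7650342329965, 'cy': 243.87758937241966, 'world_from_camera': array([[ 0.01073908, -0.99868597,  0.05010995,  0.47266935],
       [-0.99986344, -0.01135421, -0.01200725,  0.0354186 ],
       [ 0.01256043, -0.04997416, -0.99867153,  1.32713149],
       [ 0.        ,  0.        ,  0.        ,  1.        ]])}
side {'fov_y': 50.749145154264625, 'cx': 323.1507964991071, 'cy': 247.4971342791067, 'world_from_camera': array([[ 0.85628902, -0.36590042,  0.36453531,  0.1812326 ],
       [-0.51629831, -0.58681228,  0.62376871, -0.63728674],
       [-0.01432343, -0.72233526, -0.69139469,  0.79764448],
       [ 0.        ,  0.        ,  0.        ,  1.        ]])}
```

View pics/top0.png

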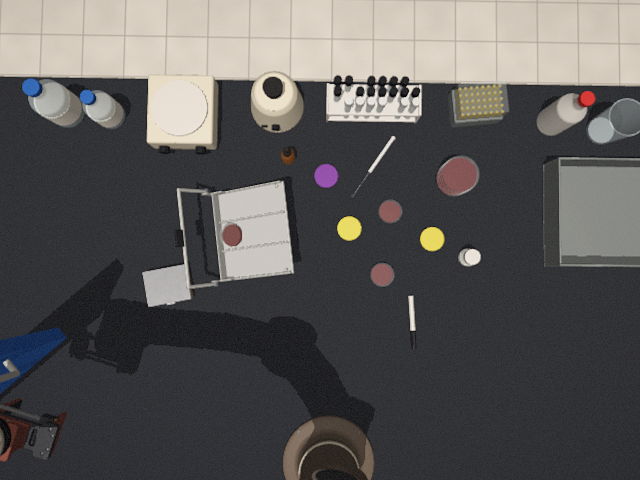

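View pics/side0.png

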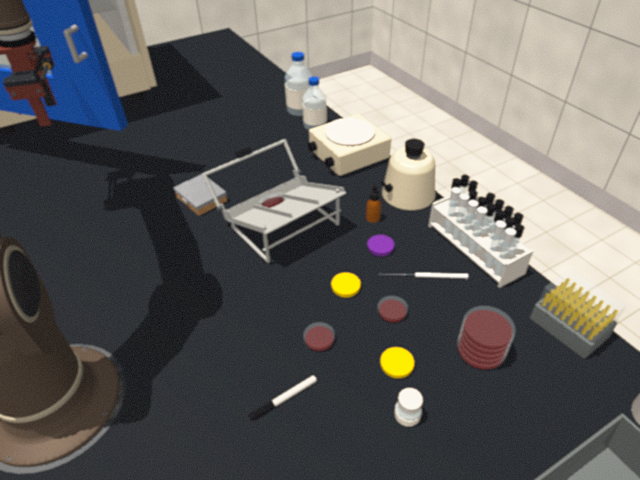

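The top view shows red plates on the bench at (390,211) and (382,274) and plate_c at (232,235) in the rack. The rack descends towards image left (+y), with the keeper up at (180,238). The yellow and purple discs are decoys.

```bash
cat > m.py <<'E'
from h import *
p,d,X=load('top')
hsv=cv2.cvtColor(p,cv2.COLOR_RGB2HSV)
for n,(u,v) in dict(p1=(390,211),p2=(382,274),c=(232,235),yel=(349,228),jar=(469,257),stack=(458,175)).items():
    s=p[v-1:v+2,u-1:u+2].reshape(-1,3).mean(0)
    w=np.s_[v-24:v+25,u-24:u+25]
    m=(np.abs(p[w].astype(int)-s).sum(-1)<45).astype(np.uint8)
    k,l,st,cen=cv2.connectedComponentsWithStats(m)
    i=l[24,24]; q=X[w][l==i]; ok=d[w][l==i]>0
    print(n,s,st[i],cen[i]+[u-24,v-24],np.median(q[ok],0).round(4),ok.mean())
# tray plane RANSAC-ish
roi=np.zeros(d.shape,bool); roi[180:285,210:295]=1
q=X[roi&(d>0)]; q=q[(q[:,2]>.02)&(q[:,2]<.14)]
best=None; rng=np.random.default_rng(0)
for _ in range(500):
    a,b,c=q[rng.choice(len(q),3,False)]; n=np.cross(b-a,c-a); n/=np.linalg.norm(n)+1e-12
    k=np.abs((q-a)@n)<.002
    if best is None or k.sum()>best.sum(): best=k
g=q[best]; c=g.mean(0); n=np.linalg.svd(g-c)[2][2]; n*=np.sign(n[2])
print('plane',len(q),best.sum(),c,n,'tilt',np.degrees(np.arccos(n[2])),'downhill az',np.degrees(np.arctan2(n[1],n[0])))
dh=np.array([n[0],n[1],0]);dh/=np.linalg.norm(dh); x=np.cross(np.cross(n,dh),n);x/=np.linalg.norm(x); y=np.cross(n,x)
# all points in tray frame
Q=np.stack([(X-c)@x,(X-c)@y,(X-c)@n],-1)
mm=roi&(d>0)&(np.abs(Q[...,2])<.003)
print('floor x',np.percentile(Q[mm][:,0],[0,1,5,50,95,99,100]).round(4),'y',np.percentile(Q[mm][:,1],[0,1,5,50,95,99,100]).round(4))
print('x',x,'y',y)
E
python3 m.py
```

```text
p1 [138.22222222  91.33333333  90.44444444] [ 13  13  22  23 375] [389.44266667 211.06933333] [ 0.6229 -0.1491  0.0157] 1.0
p2 [141.44444444  97.11111111  96.22222222] [ 13  14  22  22 379] [381.50395778 274.15039578] [ 0.4648 -0.1293  0.0153] 0.9947229551451188
c [127.44444444  81.22222222  79.33333333] [ 15  14  17  21 291] [231.12371134 234.88659794] [0.5554 0.2394 0.0587] 0.9965635738831615
yel [233.44444444 220.33333333 102.33333333] [ 13  13  23  23 406] [348.7364532  227.95566502] [ 0.579  -0.048   0.0155] 0.9901477832512315
jar [233.33333333 226.44444444 217.        ] [ 20  16  15  16 170] [472.10588235 256.30588235] [ 0.5109 -0.3449  0.0583] 1.0
stack [132.55555556  86.11111111  86.11111111] [   3    6   40   39 1099] [456.87807097 175.80982712] [ 0.7041 -0.3036  0.076 ] 0.9945404913557779
plane 6663 3466 [0.56497676 0.17632445 0.0722304 ] [-0.05272662  0.41916822  0.90637625] tilt 24.99071627102762 downhill az 97.1695046653227
floor x [-0.0856 -0.0832 -0.0778 -0.0024  0.0891  0.0992  0.1445] y [-0.1068 -0.1042 -0.0966  0.0009  0.0949  0.1029  0.1075]
x [-0.11312044  0.89928954 -0.42247141] y [-0.99218127 -0.12480517  0.        ]
```

```bash
cat >> m.py <<'E'
print('---')
# yaw refine: high edge points
sel=(d>0)&(np.abs(Q[...,2])<.004)
sel[:, :200]=0
E_=[]
for yy in np.arange(-.09,.09,.006):
    k=sel&(np.abs(Q[...,1]-yy)<.003)&(Q[...,0]<0)&(Q[...,0]>-.12)
    if k.sum(): E_.append((yy,Q[k][:,0].min()))
E_=np.array(E_); print(np.polyfit(E_[:,0],E_[:,1],1), np.median(E_[:,1]))
# orthomap of colour and height, 1mm = 2px
def ortho(n,f):
    p,d,X=load(n); Q=np.stack([(X-c)@x,(X-c)@y,(X-c)@n_],-1)
    im=np.zeros((300,260,3),np.uint8)
    k=(d>0)&(Q[...,2]>-.006)&(Q[...,2]<.05)&(np.abs(Q[...,1])<.13)&(Q[...,0]>-.12)&(Q[...,0]<.17)
    q=Q[k]; 
    im[((q[:,0]+.12)*1000).astype(int),((q[:,1]+.13)*1000).astype(int)]=p[k]
    return cv2.dilate(im,np.ones((3,3)))
n_=n
a=ortho('top',0);b=ortho('side',0)
cv2.imwrite('pics/ortho.png',np.hstack([a,b])[:,:,::-1])
# guides: height hist in y ; stop in x
for nm in('top','side'):
    p2,d2,X2=load(nm);q=np.stack([(X2-c)@x,(X2-c)@y,(X2-c)@n],-1)[d2>0]
    k=(np.abs(q[:,0])<.06)&(np.abs(q[:,1])<.12)
    fl=k&(np.abs(q[:,2])<.006); print(nm,'floor z med',np.median(q[fl][:,2]),fl.sum())
    g_=k&(q[:,2]>.006)&(q[:,2]<.013); h,e=np.histogram(q[g_][:,1],np.arange(-.12,.121,.004)); print([(round(e_+.002,3),h_) for e_,h_ in zip(e,h) if h_>8])
    k=(q[:,0]>.05)&(q[:,0]<.16)&(np.abs(q[:,1])<.1)&(q[:,2]>.017)&(q[:,2]<.026)
    h,e=np.histogram(q[k][:,0],np.arange(.05,.16,.003)); print('stop',[(round(e_+.0015,4),h_) for e_,h_ in zip(e,h) if h_>4])
    hs=cv2.cvtColor(p2,cv2.COLOR_RGB2HSV)[d2>0]
    k=(np.abs(q[:,0]-.05)<.07)&(np.abs(q[:,1])<.04)&(hs[:,1]>60)&(q[:,2]>.008)&(q[:,2]<.02)&((hs[:,0]<12)|(hs[:,0]>170))
    print('plate c',k.sum(),q[k].min(0),q[k].max(0),np.percentile(q[k],[5,50,95],axis=0))
E
python3 m.py | sed -n '/---/,$p'
```

```text
---
[ 0.0018879  -0.08393119] -0.08391115790734421
top floor z med -3.559953956053984e-05 3591
[(np.float64(-0.106), np.int64(54)), (np.float64(-0.038), np.int64(22)), (np.float64(-0.034), np.int64(31)), (np.float64(0.034), np.int64(36)), (np.float64(0.038), np.int64(15)), (np.float64(0.106), np.int64(51))]
stop [(np.float64(0.0515), np.int64(9)), (np.float64(0.0545), np.int64(6)), (np.float64(0.0695), np.int64(6)), (np.float64(0.0755), np.int64(7)), (np.float64(0.0785), np.int64(8)), (np.float64(0.0965), np.int64(21)), (np.float64(0.0995), np.int64(124)), (np.float64(0.1025), np.int64(54))]
plate c 314 [ 0.03722439 -0.02281959  0.0082207 ] [0.08762307 0.02668723 0.01984864] [[ 0.04089415 -0.01864882  0.0111078 ]
 [ 0.06138273  0.00157996  0.01488819]
 [ 0.08362092  0.02281047  0.01832553]]
side floor z med -0.00017278862516239722 1365
[(np.float64(-0.106), np.int64(38)), (np.float64(-0.102), np.int64(17)), (np.float64(-0.034), np.int64(53)), (np.float64(0.022), np.int64(9)), (np.float64(0.034), np.int64(10)), (np.float64(0.038), np.int64(44)), (np.float64(0.106), np.int64(19)), (np.float64(0.11), np.int64(35))]
stop [(np.float64(0.0935), np.int64(5)), (np.float64(0.0965), np.int64(40)), (np.float64(0.0995), np.int64(121)), (np.float64(0.1025), np.int64(53)), (np.float64(0.1055), np.int64(8))]
plate c 92 [ 0.03648458 -0.01404079  0.00810479] [0.06645448 0.03073652 0.01577431] [[ 0.038964   -0.00979347  0.00875862]
 [ 0.04702895  0.0115329   0.01307147]
 [ 0.06251826  0.02837969  0.01520571]]
```

View pics/ortho.png

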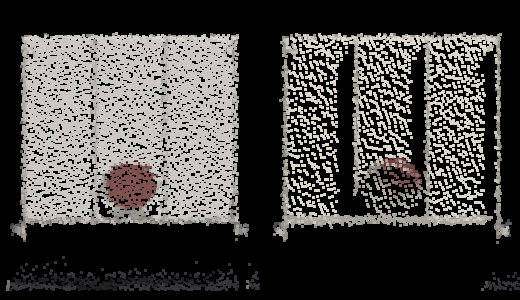

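The rectified view shows the three lanes clearly. Plate_c sits in the middle lane against the stop, the guides lie at y=±106 and ±35 mm, and the lane frame matches the spec.

```bash
cat > g.py <<'E'
from h import *
c=np.array([0.56497676,0.17632445,0.0722304]); n=np.array([-0.05272662,0.41916822,0.90637625])
x=np.array([-0.11312044,0.89928954,-0.42247141]); y=np.cross(n,x)
S=c+x*.0972           # tray_stop origin
def tray(a,b,h): return S+x*a/1000+y*b/1000+n*h/1000
hd=np.array([x[0],x[1],0]);hd/=np.linalg.norm(hd)
def RV(tilt,s=1):     # tool pointing down, jaws along tray x; tilt deg about tray y (25 = square to floor)
    r=R.from_rotvec(y*np.radians(tilt))
    tz=s*hd; tx=np.array([0,0,-1.]); M=R.from_matrix(np.stack([tx,np.cross(tz,tx),tz],1))
    return r*M
def go(pos,rot=None):
    s=readout.sense(); q=R.from_quat(s['orientation']); dp=np.array(pos)-s['tcp_pos']
    sl=q.inv().apply(dp)/.25
    rv=(q.inv()*rot).as_rotvec()/(2*np.pi) if rot is not None else np.zeros(3)
    print('t',round(s['time'],2),'at',s['tcp_pos'].round(4),'w',round(s['width'],4),'F',s['force'].round(2),'dist',np.linalg.norm(dp).round(3),'\n slide',sl.round(3),'rot',rv.round(4),'deg',round(np.linalg.norm(rv)*360,1))
def intray():
    s=readout.sense(); q=s['tcp_pos']-S; print('tcp in tray mm',(np.array([q@x,q@y,q@n])*1000).round(1))
E
python3 - <<'E'
from g import *
q=R.from_quat(readout.sense()['orientation']); print(q.as_matrix().round(3))
for s in(1,-1): print(s); go((.465,-.129,.2),RV(0,s)); print(RV(25,s).as_matrix()[:,0],n)
print(tray(-110,71,0),tray(-110,-71,0),tray(0,0,0))
# keeper points
for nm in('top','side'):
    p,d,X=load(nm);q=np.stack([(X-S)@x,(X-S)@y,(X-S)@n],-1)
    k=(d>0)&(np.abs(q[...,1])<.125)&(q[...,2]>.06)&(q[...,2]<.16)&(np.abs(q[...,0]-.02)<.12); z=q[k]
    k2=np.abs(z[:,1])<.1; print(nm,k.sum(),np.median(z[k2],0),np.percentile(z[k2],[5,95],axis=0).round(4))
E
```

```text
[[-0.    -0.959  0.284]
 [-0.001  0.284  0.959]
 [-1.    -0.    -0.001]]
1
t 0.1 at [0.1773 0.5989 0.2219] w 0.0879 F [ 0.41 -0.17  0.22] dist 0.783 
 slide [ 0.091 -1.93  -2.465] rot [-0.0657 -0.0002 -0.    ] deg 23.7
[ 0.05274494 -0.41931392 -0.90630779] [-0.05272662  0.41916822  0.90637625]
-1
t 0.1 at [0.1773 0.5989 0.2219] w 0.0879 F [ 0.41 -0.17  0.22] dist 0.783 
 slide [ 0.091 -1.93  -2.465] rot [ 4.343e-01 -0.000e+00  3.000e-04] deg 156.3
[ 0.05274494 -0.41931392 -0.90630779] [-0.05272662  0.41916822  0.90637625]
[0.49597983 0.15595238 0.07763803] [0.63686957 0.17367471 0.07763803] [0.55398145 0.26373539 0.03116618]
top 720 [0.03042642 0.00826661 0.11753781] [[ 0.0256 -0.0837  0.0622]
 [ 0.1356  0.0924  0.1328]]
side 621 [0.02972853 0.00692808 0.11567306] [[ 0.0251 -0.0833  0.0636]
 [ 0.132   0.0917  0.1303]]
```

>>> play_rows(slide=[[0,-0.2,-0.2],[0,-0.35,-0.4],[0,-0.5,-0.6],[0,-0.65,-0.8],[0,-0.78,-1],[0,-0.78,-1],[0,-0.78,-1],[0,-0.78,-1]], rot=[[0,0,0],[-0.02,0,0],[-0.04,0,0],[-0.06,0,0],[-0.066,0,0],[-0.066,0,0],[-0.066,0,0],[-0.066,0,0]], gripper=[1,1,1,1,1,1,1,1])

```text
time: 0.9
tcp_pos: [0.2943, 0.301, 0.2224]
orientation: [0.53, -0.469, -0.529, -0.468]
force: [-0.5, -0.0, 0.1]
width: 0.088
```

Run:
```python
from g import *
go((.465,-.129,.15),RV(0)); print(readout.sense()['qpos'].round(2))
```

```text
t 0.9 at [0.2943 0.301  0.2224] w 0.088 F [-0.51 -0.03  0.08] dist 0.468 
 slide [ 0.292 -0.468 -1.79 ] rot [-0.0005 -0.0003 -0.0001] deg 0.2
[-0.95  0.06  0.04  2.06 -0.    1.03  0.78]
```

>>> play_rows(slide=[[0,-0.05,-0.2],[0,-0.1,-0.4],[0,-0.15,-0.6],[0.05,-0.2,-0.8],[0.05,-0.25,-1],[0.05,-0.25,-1],[0.05,-0.25,-1]], rot=[[0,0,0],[0,0,0],[0,0,0],[0,0,0],[0,0,0],[0,0,0],[0,0,0]], gripper=[1,1,1,1,1,1,1])

```text
time: 1.6
tcp_pos: [0.3876, 0.0598, 0.2103]
orientation: [0.529, -0.47, -0.528, -0.469]
force: [0.1, 0.3, -0.8]
width: 0.088
```

>>> play_rows(slide=[[0.05,-0.05,-0.2],[0.1,-0.1,-0.4],[0.15,-0.15,-0.6],[0.2,-0.2,-0.78],[0.24,-0.218,-0.79],[0.24,-0.218,-0.79],[0.24,-0.218,-0.79]], rot=[[0,0,0],[0,0,0],[0,0,0],[0,0,0],[0,0,0],[0,0,0],[0,0,0]], gripper=[1,1,1,1,1,1,1])

```text
time: 2.3
tcp_pos: [0.4653, -0.1277, 0.1502]
orientation: [-0.529, 0.47, 0.53, 0.468]
force: [-0.7, 1.1, 0.6]
width: 0.0877
```

Run:
```python
from g import *
go((.465,-.129,.005),RV(0)); print(readout.sense()['qpos'].round(2))
grab('wrist','w1.png'); grab('top')
p,d,X=load('wrist')
for lo,hi in((.008,.02),):
    hs=cv2.cvtColor(p,cv2.COLOR_RGB2HSV); print(np.nanmedian(d))
    k=(d>0)&(X[...,2]>lo)&(X[...,2]<hi)&((hs[...,0]<12)|(hs[...,0]>168))&(hs[...,1]>50)
    l=cv2.connectedComponentsWithStats(k.astype(np.uint8))
    for i in range(1,l[0]):
        if l[2][i][4]>300: q=X[l[1]==i]; print(l[2][i],q.min(0).round(4),q.max(0).round(4),np.median(q,0).round(4))
```

```text
t 2.3 at [ 0.4653 -0.1277  0.1502] w 0.0877 F [-0.71  1.11  0.63] dist 0.145 
 slide [ 0.581  0.001 -0.004] rot [-0.0006 -0.0002 -0.0003] deg 0.2
[-0.29  0.27  0.55  2.04 -0.18  0.87  2.05]
0.29272676
[ 285  189   60   59 2580] [ 0.4363 -0.1538  0.0112] [ 0.488  -0.1035  0.0162] [ 0.463  -0.1293  0.0141]
```

View pics/w1.png

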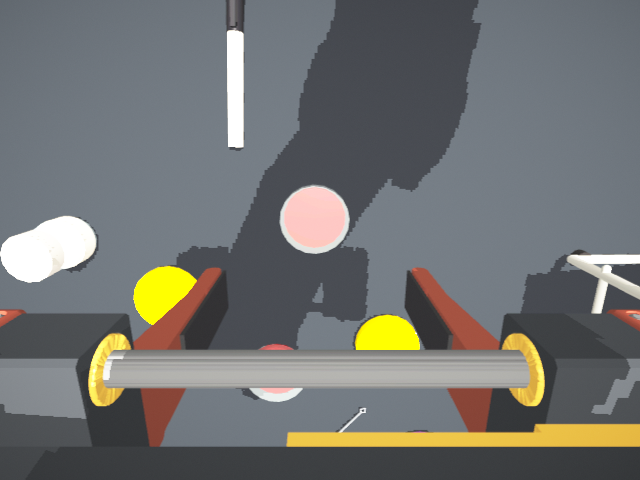

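The wrist view shows plate_b at (314,219), centred between the open fingers. I'll descend and grip.

>>> play_rows(slide=[[0.15,0,-0.004],[0.3,0,-0.004],[0.42,0.005,-0.004],[0.52,0.006,-0.004],[0.58,0.007,-0.004],[0.583,0.007,-0.004],[0.583,0.007,-0.004],[0.583,0.007,-0.004]], rot=[[0,0,0],[0,0,0],[0,0,0],[0,0,0],[0,0,0],[0,0,0],[0,0,0],[0,0,0]], gripper=[1,1,1,1,1,1,1,1])

```text
time: 3.2
tcp_pos: [0.4647, -0.1285, 0.0064]
orientation: [0.531, -0.468, -0.529, -0.468]
force: [0.3, 0.7, 0.5]
width: 0.0877
```

>>> play_rows(slide=[[0,0,0],[0,0,0],[0,0,0],[0,0,0],[0,0,0],[0,0,0],[0,0,0],[0,0,0]], rot=[[0,0,0],[0,0,0],[0,0,0],[0,0,0],[0,0,0],[0,0,0],[0,0,0],[0,0,0]], gripper=[0.75,0.7,0.65,0.6,0.6,0.6,0.6,0.6], grip_force=10)

```text
time: 4.0
tcp_pos: [0.4649, -0.1285, 0.0066]
orientation: [0.531, -0.468, -0.529, -0.469]
force: [-0.7, 0.8, 5.6]
width: 0.0597
```

Run:
```python
from g import *
print(readout.sense()['width'])
go((.465,-.129,.19),RV(0)); 
go(tray(-110,71,70),RV(25)); intray()
```

```text
0.05966181247207376
t 4.0 at [ 0.4649 -0.1285  0.0066] w 0.0597 F [-0.68  0.81  5.63] dist 0.183 
 slide [-0.734 -0.002 -0.003] rot [-0.0003 -0.0002  0.0004] deg 0.2
t 4.0 at [ 0.4649 -0.1285  0.0066] w 0.0597 F [-0.68  0.81  5.63] dist 0.343 
 slide [-0.539 -0.264  1.232] rot [-0.0004  0.0693  0.0003] deg 24.9
tcp in tray mm [-332.3  137.3 -182. ]
```

>>> play_rows(slide=[[-0.05,0,0],[-0.15,0,0],[-0.3,0,0],[-0.45,0,0.1],[-0.6,-0.05,0.25],[-0.7,-0.1,0.42],[-0.734,-0.15,0.6],[-0.734,-0.15,0.6]], rot=[[0,0,0],[0,0,0],[0,0,0],[0,0,0],[0,0,0],[0,0,0],[0,0,0],[0,0,0]], gripper=[0.6,0.6,0.6,0.6,0.6,0.6,0.6,0.6])

```text
time: 4.8
tcp_pos: [0.4846, 0.0316, 0.1922]
orientation: [0.533, -0.464, -0.531, -0.468]
force: [-0.5, -0.3, -0.1]
width: 0.0593
```

Run:
```python
from g import *
go(tray(-110,71,45),RV(25)); intray(); print(readout.sense()['qpos'].round(2))
```

```text
t 4.8 at [0.4846 0.0316 0.1922] w 0.0593 F [-0.46 -0.28 -0.08] dist 0.161 
 slide [ 0.296 -0.109  0.563] rot [0.0008 0.0697 0.0012] deg 25.1
tcp in tray mm [-268.9   97.8   52.3]
[-0.61  0.21  0.52  1.99 -0.13  0.96  1.68]
```

>>> play_rows(slide=[[0.0,-0.02,0.08],[0.03,-0.05,0.18],[0.1,-0.07,0.3],[0.18,-0.09,0.42],[0.25,-0.1,0.52],[0.296,-0.109,0.563],[0.296,-0.109,0.563],[0.296,-0.109,0.563]], rot=[[0,0.015,0],[0,0.03,0],[0,0.045,0],[0,0.06,0],[0.0008,0.0697,0.0012],[0.0008,0.0697,0.0012],[0.0008,0.0697,0.0012],[0.0008,0.0697,0.0012]], gripper=[0.6,0.6,0.6,0.6,0.6,0.6,0.6,0.6])

```text
time: 5.6
tcp_pos: [0.494, 0.1726, 0.1193]
orientation: [0.632, -0.559, -0.402, -0.356]
force: [-0.1, -0.3, 1.2]
width: 0.0596
```

Run:
```python
from g import *
go(tray(-110,71,6.6),RV(25)); intray(); print(readout.sense()['qpos'].round(2))
grab('top','t2.png'); grab('wrist','w2.png'); a=cv2.imread('pics/t2.png')[150:330,150:310]; b=cv2.imread('pics/w2.png')
cv2.imwrite('pics/c2.png',np.hstack([cv2.resize(a,(320,360)),cv2.resize(b,(480,360))]))
```

```text
t 5.6 at [0.494  0.1726 0.1193] w 0.0596 F [-0.11 -0.34  1.25] dist 0.038 
 slide [0.153 0.    0.01 ] rot [-0.0004 -0.0002 -0.0002] deg 0.2
tcp in tray mm [-112.4   70.9   44.8]
[-1.04  0.52  0.48  1.88  0.19  1.01  0.99]
```

View pics/c2.png

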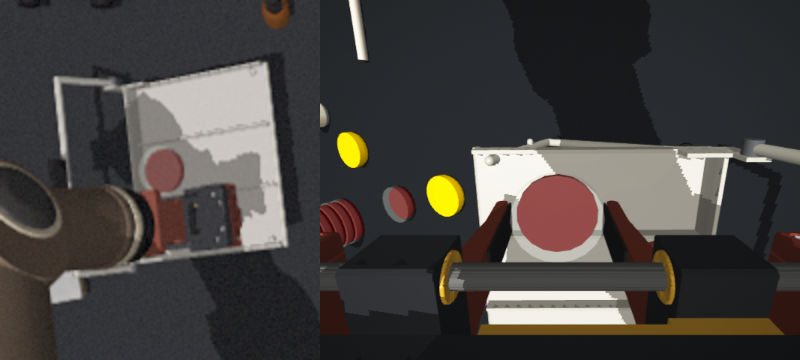

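Held plate (dish at (557,213) in the wrist half) is square above the near lane. Lowering.

>>> play_rows(slide=[[0.03,-0.002,0.01],[0.06,-0.004,0.01],[0.09,-0.004,0.01],[0.11,-0.004,0.01],[0.13,-0.004,0.01],[0.14,-0.004,0.01],[0.145,-0.004,0.01],[0.145,-0.004,0.01]], rot=[[0,0,0],[0,0,0],[0,0,0],[0,0,0],[0,0,0],[0,0,0],[0,0,0],[0,0,0]], gripper=[0.6,0.6,0.6,0.6,0.6,0.6,0.6,0.6])

```text
time: 6.5
tcp_pos: [0.497, 0.1597, 0.0859]
orientation: [0.632, -0.559, -0.402, -0.357]
force: [-0.5, -0.3, -0.7]
width: 0.0597
```

Run:
```python
from g import *
go(tray(-110,71,6.6),RV(25)); intray()
grab('wrist'); p,d,X=load('wrist'); q=np.stack([(X-S)@x,(X-S)@y,(X-S)@n],-1)*1000
hs=cv2.cvtColor(p,cv2.COLOR_RGB2HSV)
k=(d>0)&((hs[...,0]<12)|(hs[...,0]>168))&(hs[...,1]>60)&(abs(q[...,1]-71)<40)&(abs(q[...,0]+110)<45)&(q[...,2]>5)&(q[...,2]<30); z=q[k]
z=z[abs(z[:,0]+110)<22]; print(np.polyfit(z[:,0],z[:,2],1),np.percentile(z,[5,50,95],axis=0).round(1))
k=(d>0)&(abs(q[...,2])<8)&(abs(q[...,1])<33)&(q[...,0]<-65)&(q[...,0]>-175); print('floor mid',k.sum(),np.median(q[k],0))
```

```text
t 6.5 at [0.497  0.1597 0.0859] w 0.0597 F [-0.51 -0.32 -0.71] dist 0.003 
 slide [0.01  0.006 0.001] rot [-0.0007  0.     -0.0001] deg 0.2
tcp in tray mm [-110.3   69.5    9. ]
[1.44036078e-03 1.70763808e+01] [[-128.4   54.    15.9]
 [-109.3   76.    16.9]
 [ -91.    96.4   17.9]]
floor mid 7676 [-1.15434412e+02 -1.03606959e+01 -1.50505440e-02]
```

>>> play_rows(slide=[[0,-0.008,0],[0,-0.012,0],[0.004,-0.012,0],[0.008,-0.012,0],[0.012,-0.012,0],[0.014,-0.012,0],[0.014,-0.012,0]], rot=[[0,0,0],[0,0,0],[0,0,0],[0,0,0],[0,0,0],[0,0,0],[0,0,0]], gripper=[0.6,0.6,0.6,0.6,0.6,0.6,0.6])

```text
time: 7.25
tcp_pos: [0.5001, 0.1592, 0.0835]
orientation: [0.632, -0.559, -0.402, -0.357]
force: [-5.9, 2.6, 10.4]
width: 0.0595
```

```bash
cat > c.py <<'E'
from g import *
import sys
Y=float(sys.argv[1]); intray(); s=readout.sense(); print(s['time'],s['force'],s['width'])
grab('wrist'); p,d,X=load('wrist'); q=np.stack([(X-S)@x,(X-S)@y,(X-S)@n],-1)*1000
hs=cv2.cvtColor(p,cv2.COLOR_RGB2HSV)
k=(d>0)&((hs[...,0]<12)|(hs[...,0]>168))&(hs[...,1]>60)&(abs(q[...,1]-Y)<40)&(q[...,0]>-160)&(q[...,0]<0)&(q[...,2]>5)&(q[...,2]<30)
n_,l,st,_=cv2.connectedComponentsWithStats(k.astype(np.uint8)); i=1+st[1:,4].argmax(); z=q[l==i]
print(np.polyfit(z[:,0],z[:,2],1),np.percentile(z,[1,50,99],axis=0).round(1))
E
python3 c.py 71
```

```text
tcp in tray mm [-110.    66.5    6.5]
7.25 [-5.87311415  2.6366135  10.38852377] 0.05950612420331964
[-2.98078152e-04  1.49105487e+01] [[-132.    47.8   13.5]
 [-108.6   73.1   15. ]
 [ -85.1   96.5   16.3]]
```

>>> play_rows(slide=[[-0.001,0.003,0],[-0.002,0.006,0],[-0.002,0.006,0],[-0.002,0.006,0],[-0.002,0.006,0],[-0.002,0.006,0]], rot=[[0,0,0],[0,0,0],[0,0,0],[0,0,0],[0,0,0],[0,0,0]], gripper=[0.6,0.6,0.72,0.8,0.9,1])

```text
time: 7.9
tcp_pos: [0.4987, 0.1592, 0.084]
orientation: [0.632, -0.559, -0.402, -0.357]
force: [0.4, 0.2, -0.3]
width: 0.0829
```

```bash
python3 c.py 71
```

```text
tcp in tray mm [-110.1   67.9    6.9]
7.9 [ 0.41612684  0.22286999 -0.27640065] 0.08291030710802741
[2.74624816e-04 1.49682646e+01] [[-131.8   49.    13.4]
 [-108.2   74.1   15. ]
 [ -84.8   97.4   16.3]]
```

>>> play_rows(slide=[[-0.05,0.006,0],[-0.12,0.012,0],[-0.16,0.012,-0.05],[-0.16,0.012,-0.2],[-0.16,0.012,-0.28],[-0.16,0.012,-0.28],[-0.16,0.012,-0.28],[-0.16,0.012,-0.28]], rot=[[0,0,0],[0,0,0],[0,0,0],[0,-0.014,0],[0,-0.014,0],[0,-0.014,0],[0,-0.014,0],[0,-0.014,0]], gripper=[1,1,1,0.6,0.3,0,0,0])

```text
time: 8.75
tcp_pos: [0.5009, 0.1136, 0.1494]
orientation: [0.613, -0.542, -0.43, -0.381]
force: [-0.2, -0.1, 0.4]
width: 0.0512
```

```bash
python3 c.py 71
python3 - <<'E'
from g import *
go(tray(-170,71,5.5),RV(20)); go(tray(-140,71,5.5),RV(20))
E
```

```text
tcp in tray mm [-178.9   71.4   47.1]
8.75 [-0.15581529 -0.0618141   0.41300133] 0.051172745136073144
[1.22969513e-02 1.62047227e+01] [[-136.6   48.    10.6]
 [-111.9   74.4   14.9]
 [ -88.    96.8   16.3]]
t 8.8 at [0.5009 0.1137 0.1493] w 0.0473 F [-1.2   0.43  0.48] dist 0.042 
 slide [ 0.168 -0.002  0.02 ] rot [-0.0003  0.0002 -0.    ] deg 0.1
t 8.8 at [0.5009 0.1137 0.1493] w 0.0473 F [-1.2   0.43  0.48] dist 0.057 
 slide [ 0.179 -0.001  0.14 ] rot [-0.0003  0.0002 -0.    ] deg 0.1
```

>>> play_rows(slide=[[0,0,0],[0,-0.002,0],[0.04,-0.002,0],[0.09,-0.002,0.01],[0.13,-0.002,0.02],[0.16,-0.002,0.02],[0.168,-0.002,0.02],[0.168,-0.002,0.02]], rot=[[0,0,0],[0,0,0],[0,0,0],[0,0,0],[0,0,0],[0,0,0],[0,0,0],[0,0,0]], gripper=[0,0,0,0,0,0,0,0])

```text
time: 9.6
tcp_pos: [0.5024, 0.1038, 0.1077]
orientation: [0.614, -0.543, -0.43, -0.38]
force: [0.1, -1.0, 0.7]
width: 0.0007
```

```bash
python3 c.py 71
python3 - <<'E'
from g import *
go(tray(-90,71,6),RV(20));go(tray(-74,71,6),RV(20))
E
```

```text
tcp in tray mm [-170.3   71.1    5. ]
9.6 [ 0.07947117 -0.9796853   0.67678001] 0.0007448101914512665
[ 0.02043713 17.02135817] [[-137.1   51.     8.9]
 [-111.6   76.5   14.9]
 [ -88.6   97.5   16.2]]
t 9.65 at [0.5026 0.1041 0.108 ] w 0.0007 F [-0.05  0.15  1.17] dist 0.08 
 slide [0.026 0.001 0.32 ] rot [-0.0003  0.0002 -0.0001] deg 0.1
t 9.65 at [0.5026 0.1041 0.108 ] w 0.0007 F [-0.05  0.15  1.17] dist 0.096 
 slide [0.032 0.001 0.384] rot [-0.0003  0.0002 -0.0001] deg 0.1
```

>>> play_rows(slide=[[0.004,0,0.04],[0.007,0,0.08],[0.01,0,0.12],[0.013,0,0.16],[0.016,0,0.2],[0.02,0,0.24],[0.023,0,0.28],[0.026,0,0.32]], rot=[[0,0,0],[0,0,0],[0,0,0],[0,0,0],[0,0,0],[0,0,0],[0,0,0],[0,0,0]], gripper=[0,0,0,0,0,0,0,0])

```text
time: 10.45
tcp_pos: [0.4936, 0.1773, 0.0742]
orientation: [0.614, -0.542, -0.43, -0.38]
force: [0.5, -0.6, -0.4]
width: 0.0002
```

```bash
python3 c.py 71
python3 - <<'E'
from g import *
go(tray(-78,71,6),RV(20));go(tray(-74,71,6),RV(20))
E
```

```text
tcp in tray mm [-89.1  70.7   6. ]
10.45 [ 0.4566639  -0.55798368 -0.4352108 ] 0.00016135459279927446
[8.94187647e-03 1.52918376e+01] [[-76.2  60.7  10.5]
 [-52.4  78.4  14.9]
 [-27.9  97.7  16.3]]
t 10.5 at [0.4931 0.1791 0.0735] w 0.0001 F [-0.39  1.52  0.44] dist 0.009 
 slide [0.004 0.    0.036] rot [-0.      0.0003 -0.    ] deg 0.1
t 10.5 at [0.4931 0.1791 0.0735] w 0.0001 F [-0.39  1.52  0.44] dist 0.013 
 slide [0.005 0.    0.052] rot [-0.      0.0003 -0.    ] deg 0.1
```

>>> play_rows(slide=[[0.002,0,0.02],[0.004,0,0.036],[0.005,0,0.05],[0.006,0,0.062],[0.007,0,0.07],[0.008,0,0.076],[0.008,0,0.082],[0.008,0,0.084]], rot=[[0,0,0],[0,0,0],[0,0,0],[0,0,0],[0,0,0],[0,0,0],[0,0,0],[0,0,0]], gripper=[0,0,0,0,0,0,0,0])

```text
time: 11.3
tcp_pos: [0.4908, 0.1981, 0.0645]
orientation: [0.614, -0.542, -0.431, -0.38]
force: [-0.1, -0.2, -0.4]
width: 0.0007
```

```bash
python3 c.py 71
```

```text
tcp in tray mm [-66.   70.9   6. ]
11.3 [-0.09147835 -0.24766078 -0.42109361] 0.0007056331953264137
[8.72183328e-03 1.50632568e+01] [[-53.1  60.9  10.4]
 [-29.3  78.5  14.9]
 [ -4.9  97.7  16.3]]
```

>>> play_rows(slide=[[0,0,0.003],[0.001,0,0.006],[0.001,0,0.009],[0.001,0,0.012],[0.001,0,0.012]], rot=[[0,0,0],[0,0,0],[0,0,0],[0,0,0],[0,0,0]], gripper=[0,0,0,0,0])

```text
time: 11.85
tcp_pos: [0.4907, 0.199, 0.0639]
orientation: [0.614, -0.543, -0.43, -0.379]
force: [0.3, -3.9, 7.4]
width: 0.0011
```

```bash
python3 c.py 71
```

```text
tcp in tray mm [-64.9  70.9   5.9]
11.85 [ 0.34531209 -3.86799088  7.37507413] 0.0010897347652288841
[-0.02373453 14.32814763] [[-61.6  61.2   9.8]
 [-29.6  79.4  14.9]
 [ -4.2  97.7  26.2]]
```

>>> play_rows(slide=[[-0.002,0,-0.03],[-0.006,0,-0.08],[-0.08,0,-0.15],[-0.25,0,-0.25],[-0.4,0,-0.35],[-0.4,0,-0.4],[-0.4,0,-0.4]], rot=[[0,0,0],[0,0,0],[0,0,0],[0,0,0],[0,0,0],[0,0,0],[0,0,0]], gripper=[0,0,0,0,0.3,0.6,1])

```text
time: 12.6
tcp_pos: [0.4988, 0.1379, 0.1934]
orientation: [0.613, -0.543, -0.429, -0.381]
force: [-0.2, 0.1, -0.6]
width: 0.021
```

```bash
python3 c.py 71
python3 - <<'E'
from g import *
p,d,X=load('wrist'); cv2.imwrite('pics/w3.png',p[:,:,::-1])
go((.6229,-.1488,.15),RV(0))
E
```

```text
tcp in tray mm [-175.5   70.5   97.2]
12.6 [-0.2040452   0.11302127 -0.61071783] 0.021040369721279012
[ 0.03334832 15.70183177] [[-55.   47.4   8. ]
 [-32.2  72.5  14.9]
 [ -6.5  96.1  16.4]]
t 12.65 at [0.4979 0.1389 0.192 ] w 0.025 F [ 0.27  0.18 -1.36] dist 0.317 
 slide [ 0.569 -0.357 -1.073] rot [-0.0005 -0.0555 -0.0001] deg 20.0
```

View pics/w3.png

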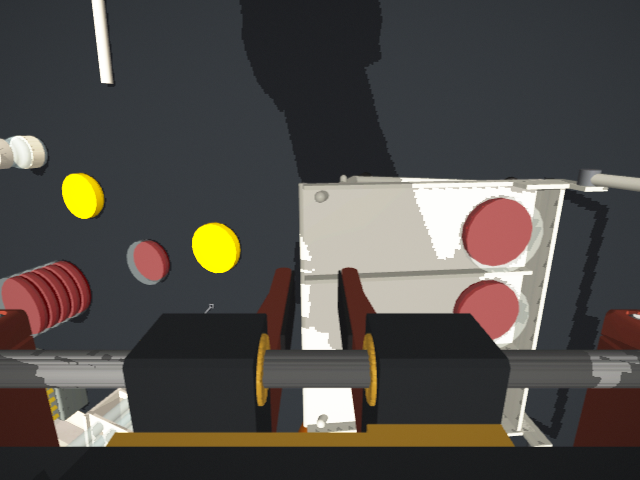

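The wrist view shows the new plate at (497,232) against the stop, in line with plate_c at (487,310). Now the second plate at (150,262).

>>> play_rows(slide=[[0.05,-0.05,-0.15],[0.13,-0.1,-0.3],[0.23,-0.15,-0.45],[0.33,-0.2,-0.62],[0.42,-0.27,-0.8],[0.5,-0.32,-0.95],[0.53,-0.333,-1],[0.53,-0.333,-1]], rot=[[0,-0.01,0],[0,-0.02,0],[0,-0.03,0],[0,-0.045,0],[0,-0.0555,0],[0,-0.0555,0],[0,-0.0555,0],[0,-0.0555,0]], gripper=[1,1,1,1,1,1,1,1])

```text
time: 13.45
tcp_pos: [0.6134, -0.1318, 0.1501]
orientation: [-0.528, 0.471, 0.529, 0.469]
force: [0.4, 0.8, -1.3]
width: 0.0866
```

Run:
```python
from g import *
grab('wrist')
p,d,X=load('wrist')
hs=cv2.cvtColor(p,cv2.COLOR_RGB2HSV)
k=(d>0)&(X[...,2]>.008)&(X[...,2]<.02)&((hs[...,0]<12)|(hs[...,0]>168))&(hs[...,1]>50)
l=cv2.connectedComponentsWithStats(k.astype(np.uint8))
for i in range(1,l[0]):
    if l[2][i][4]>300: q=X[l[1]==i]; print(l[2][i],q.min(0).round(4),q.max(0).round(4),np.median(q,0).round(4))
go((.622,-.1488,.005),RV(0)); print(readout.sense()['qpos'].round(2))
```

```text
[ 266  198   61   60 2847] [ 0.5944 -0.1732  0.0118] [ 0.647  -0.1214  0.0167] [ 0.62   -0.1473  0.0141]
[ 94 253  68  67 666] [ 0.6635 -0.3208  0.008 ] [ 0.7228 -0.2639  0.02  ] [ 0.6769 -0.2791  0.0134]
t 13.5 at [ 0.6136 -0.1289  0.1506] w 0.0875 F [0.09 0.1  0.34] dist 0.147 
 slide [ 0.582 -0.026 -0.084] rot [-0.0008  0.0002 -0.0006] deg 0.3
[-0.19  0.51  0.46  1.69 -0.26  1.01  2.04]
```

>>> play_rows(slide=[[0.05,-0.022,-0.08],[0.15,-0.022,-0.08],[0.28,-0.022,-0.08],[0.42,-0.022,-0.08],[0.53,-0.022,-0.08],[0.58,-0.022,-0.08],[0.582,-0.022,-0.08],[0.582,-0.022,-0.08]], rot=[[0,0,0],[0,0,0],[0,0,0],[0,0,0],[0,0,0],[0,0,0],[0,0,0],[0,0,0]], gripper=[1,1,1,1,1,1,1,1])

```text
time: 14.3
tcp_pos: [0.6214, -0.1468, 0.0059]
orientation: [-0.529, 0.469, 0.531, 0.468]
force: [0.6, -0.3, 0.3]
width: 0.0877
```

>>> play_rows(slide=[[0,0,0],[0,0,0],[0,0,0],[0,0,0],[0,0,0],[0,0,0],[0,0,0],[0,0,0]], rot=[[0,0,0],[0,0,0],[0,0,0],[0,0,0],[0,0,0],[0,0,0],[0,0,0],[0,0,0]], gripper=[0.75,0.7,0.65,0.6,0.6,0.6,0.6,0.6], grip_force=10)

```text
time: 15.1
tcp_pos: [0.6218, -0.1469, 0.0065]
orientation: [-0.529, 0.469, 0.53, 0.468]
force: [-1.1, 0.9, 6.7]
width: 0.0598
```

Run:
```python
from g import *
print(readout.sense()['width'])
go((.625,0.02,.19),RV(0));
```

```text
0.05979138490599757
t 15.1 at [ 0.6218 -0.1469  0.0065] w 0.0598 F [-1.15  0.92  6.68] dist 0.248 
 slide [-0.734 -0.092  0.662] rot [-0.0005  0.0002 -0.0004] deg 0.2
```

>>> play_rows(slide=[[-0.05,0,0],[-0.15,0,0],[-0.3,0,0],[-0.45,-0.02,0.1],[-0.6,-0.05,0.25],[-0.7,-0.07,0.42],[-0.734,-0.092,0.6],[-0.734,-0.092,0.662]], rot=[[0,0,0],[0,0,0],[0,0,0],[0,0,0],[0,0,0],[0,0,0],[0,0,0],[0,0,0]], gripper=[0.6,0.6,0.6,0.6,0.6,0.6,0.6,0.6])

```text
time: 15.9
tcp_pos: [0.6258, 0.0266, 0.1926]
orientation: [-0.53, 0.466, 0.532, 0.468]
force: [-0.7, 1.3, -1.3]
width: 0.0598
```

Run:
```python
from g import *
go(tray(-110,-71,45),RV(25)); intray(); print(readout.sense()['qpos'].round(2))
```

```text
t 15.9 at [0.6258 0.0266 0.1926] w 0.0598 F [-0.72  1.26 -1.3 ] dist 0.182 
 slide [ 0.3   -0.119  0.653] rot [0.0004 0.0701 0.0003] deg 25.2
tcp in tray mm [-289.6  -41.7   43.1]
[-0.44  0.46  0.46  1.65 -0.23  1.08  1.78]
```

>>> play_rows(slide=[[0.0,-0.02,0.1],[0.03,-0.05,0.22],[0.1,-0.08,0.36],[0.18,-0.1,0.5],[0.26,-0.119,0.61],[0.3,-0.119,0.653],[0.3,-0.119,0.653],[0.3,-0.119,0.653]], rot=[[0,0.015,0],[0,0.03,0],[0,0.045,0],[0,0.06,0],[0,0.07,0],[0,0.07,0],[0,0.07,0],[0,0.07,0]], gripper=[0.6,0.6,0.6,0.6,0.6,0.6,0.6,0.6])

```text
time: 16.7
tcp_pos: [0.6351, 0.1901, 0.1193]
orientation: [0.633, -0.557, -0.402, -0.356]
force: [0.9, -0.8, 0.6]
width: 0.0594
```

```bash
python3 c.py -71
python3 - <<'E'
from g import *
go(tray(-110,-71,9),RV(25))
p,d,X=load('wrist'); cv2.imwrite('pics/w4.png',p[:,:,::-1])
q=np.stack([(X-S)@x,(X-S)@y,(X-S)@n],-1)*1000
hs=cv2.cvtColor(p,cv2.COLOR_RGB2HSV)
k=(d>0)&((hs[...,0]<12)|(hs[...,0]>168))&(hs[...,1]>60)&(abs(q[...,0]+110)<35)&(q[...,1]<-20)&(q[...,2]>20)&(q[...,2]<60)
k=cv2.morphologyEx(k.astype(np.uint8),cv2.MORPH_OPEN,np.ones((5,5)))>0
z=q[k]; print(len(z),np.percentile(z,[2,50,98],axis=0).round(1))
E
```

```text
tcp in tray mm [-112.7  -71.3   44.7]
16.7 [ 0.93332276 -0.77802674  0.62468629] 0.05943764137198321
[ 0.84483806 44.13296718] [[ -41.  -106.4    9.6]
 [ -40.4 -106.3    9.7]
 [ -40.  -105.6   10.6]]
t 16.75 at [0.6356 0.1893 0.12  ] w 0.0595 F [-0.08 -1.71  0.1 ] dist 0.036 
 slide [0.144 0.003 0.015] rot [-0.0004  0.      0.0004] deg 0.2
8878 [[-134.3  -91.3   51.1]
 [-111.2  -66.6   52.7]
 [ -87.2  -44.5   54. ]]
```

View pics/w4.png

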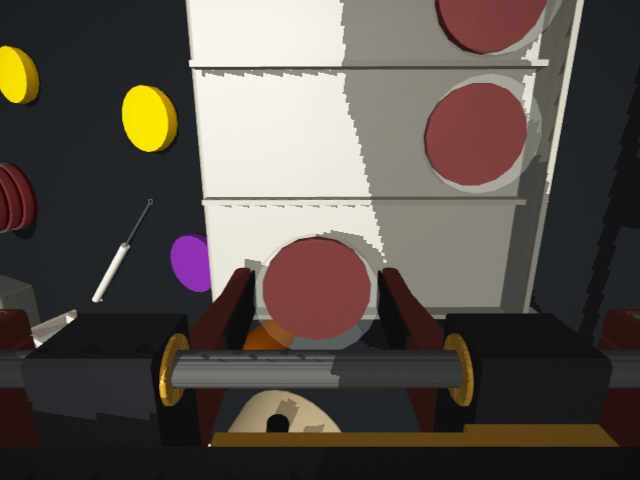

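Plate is held flat at (317,288) above the far lane, about 3 mm towards the middle guide. I'll shift it sideways while lowering.

>>> play_rows(slide=[[0.03,-0.009,0.012],[0.06,-0.009,0.012],[0.09,-0.009,0.012],[0.115,-0.009,0.012],[0.135,-0.009,0.012],[0.145,-0.009,0.012],[0.151,-0.009,0.012],[0.153,-0.009,0.012]], rot=[[0,0,0],[0,0,0],[0,0,0],[0,0,0],[0,0,0],[0,0,0],[0,0,0],[0,0,0]], gripper=[0.6,0.6,0.6,0.6,0.6,0.6,0.6,0.6])

```text
time: 17.55
tcp_pos: [0.64, 0.1766, 0.086]
orientation: [0.633, -0.557, -0.402, -0.357]
force: [-6.0, 2.6, 18.3]
width: 0.0599
```

```bash
python3 c.py -71
```

```text
tcp in tray mm [-111.3  -74.5    8.6]
17.55 [-6.03912173  2.58856138 18.28996847] 0.05987559260433226
[1.60451860e-02 2.08203552e+01] [[-133.4  -94.6   14.6]
 [-109.8  -70.6   19.1]
 [ -86.1  -47.3   23.5]]
```

```bash
cat >> c.py <<'E'
A=np.c_[z[:,:2],np.ones(len(z))]; print('plane',np.linalg.lstsq(A,z[:,2],rcond=None)[0].round(4))
cv2.imwrite('pics/w_last.png',p[:,:,::-1])
for yy in (-106,-35.5,35.5,106):
    for z0,lab in ((q[(d>0)&(abs(q[...,1]-yy)<6)&(abs(q[...,2]-10)<1.5)&(q[...,0]<-60)&(q[...,0]>-170)],'guide'),):
        if len(z0): print(yy,len(z0),np.percentile(z0[:,1],[10,50,90]).round(1))
E
python3 c.py -71
```

```text
tcp in tray mm [-111.3  -74.4    8.6]
17.6 [-5.17783406  1.62990182 14.81810625] 0.05949874080989783
[1.60499994e-02 2.08474686e+01] [[-133.4  -94.6   14.7]
 [-109.8  -70.7   19.1]
 [ -86.1  -47.3   23.6]]
plane [ 0.0169 -0.1717  8.7994]
-106 456 [-107.2 -105.6 -104.2]
-35.5 1682 [-36.1 -34.8 -33.5]
35.5 2421 [34.6 35.9 37.3]
```

View pics/w_last.png

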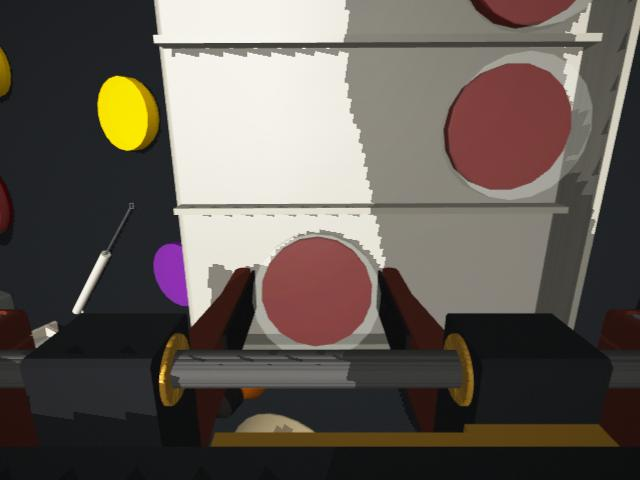

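The plate has tilted about 10° about the lane direction. Its outer edge is on the outer guide, so my sideways correction was wrong: the TCP is the better centre estimate. I'll lift, shift back and set it down again.

>>> play_rows(slide=[[-0.02,0,0],[-0.05,0.004,0],[-0.05,0.015,0],[-0.05,0.015,0],[-0.02,0.015,0],[-0.005,0.015,0],[0.002,0.015,0.0],[0.006,0.015,0]], rot=[[0,0,0],[0,0,0],[0,0,0],[0,0,0],[0,0,0],[0,0,0],[0,0,0],[0,0,0]], gripper=[0.6,0.6,0.6,0.6,0.6,0.6,0.6,0.6])

```text
time: 18.45
tcp_pos: [0.6365, 0.1752, 0.0844]
orientation: [0.633, -0.557, -0.402, -0.357]
force: [0.7, 0.7, 0.7]
width: 0.0598
```

```bash
python3 c.py -71
```

```text
tcp in tray mm [-111.4  -70.8    6.8]
18.45 [0.6587816  0.70030633 0.66824448] 0.05977438089507552
[1.23674118e-02 1.88373452e+01] [[-133.4  -90.9   14.6]
 [-109.9  -66.4   17.5]
 [ -86.3  -43.    20.4]]
plane [ 0.0125 -0.1008 12.1409]
-106 1 [-103.4 -103.4 -103.4]
-35.5 1719 [-36.1 -34.7 -33.4]
35.5 2404 [34.7 36.  37.3]
```

>>> play_rows(slide=[[0.003,-0.001,0],[0.006,-0.001,0],[0.008,-0.001,0],[0.01,-0.001,0],[0.012,-0.001,0],[0.012,-0.001,0]], rot=[[0,0,0],[0,0,0],[0,0,0],[0,0,0],[0,0,0],[0,0,0]], gripper=[0.6,0.6,0.6,0.6,0.6,0.6])

```text
time: 19.1
tcp_pos: [0.6372, 0.1743, 0.0819]
orientation: [0.633, -0.557, -0.402, -0.357]
force: [1.0, 1.5, 2.5]
width: 0.0592
```

```bash
python3 c.py -71
```

```text
tcp in tray mm [-111.3  -71.4    4.1]
19.1 [1.04719297 1.53921644 2.54515571] 0.059162185651453286
[5.98568533e-03 1.61196532e+01] [[-133.2  -91.5   13.8]
 [-109.8  -66.3   15.5]
 [ -86.3  -42.9   16.9]]
plane [ 6.00000e-03 -2.04000e-02  1.47646e+01]
-35.5 1764 [-36.  -34.7 -33.4]
35.5 2531 [34.6 36.  37.3]
```

Flat now (slopes 0.006 and 0.02, top at 15.5 mm). Releasing.

>>> play_rows(slide=[[0.002,0,0],[0.002,0,0],[0.001,0,0],[0,0,0],[0,0,0],[0,0,0],[0,0,0]], rot=[[0,0,0],[0,0,0],[0,0,0],[0,0,0],[0,0,0],[0,0,0],[0,0,0]], gripper=[0.6,0.6,0.7,0.8,0.9,1,1])

```text
time: 19.85
tcp_pos: [0.637, 0.1741, 0.0817]
orientation: [0.633, -0.557, -0.402, -0.357]
force: [0.0, -0.2, -0.3]
width: 0.0873
```

```bash
python3 c.py -71
```

```text
tcp in tray mm [-111.3  -71.2    3.9]
19.85 [ 0.00320715 -0.22813453 -0.2908672 ] 0.08730258643253107
[3.93237945e-04 1.50691326e+01] [[-133.2  -91.3   13.4]
 [-109.5  -66.1   15. ]
 [ -86.4  -42.9   16.4]]
plane [ 4.00000e-04 -3.30000e-03  1.48526e+01]
-106 3 [-101.  -100.6 -100.6]
-35.5 1772 [-36.1 -34.7 -33.4]
35.5 2527 [34.7 36.  37.3]
```

>>> play_rows(slide=[[-0.05,0,0],[-0.12,0,0],[-0.17,0,-0.05],[-0.17,0,-0.2],[-0.17,0,-0.28],[-0.17,0,-0.28],[-0.17,0,-0.28],[-0.17,0,-0.28]], rot=[[0,0,0],[0,0,0],[0,0,0],[0,-0.014,0],[0,-0.014,0],[0,-0.014,0],[0,-0.014,0],[0,-0.014,0]], gripper=[1,1,1,0.6,0.3,0,0,0])

```text
time: 20.7
tcp_pos: [0.642, 0.1303, 0.1495]
orientation: [0.615, -0.541, -0.43, -0.381]
force: [-0.6, -0.7, 0.6]
width: 0.0514
```

Run:
```python
from g import *
intray(); go(tray(-170,-71,5.5),RV(20))
```

```text
tcp in tray mm [-179.9  -70.7   46.7]
t 20.7 at [0.642  0.1303 0.1495] w 0.0514 F [-0.61 -0.68  0.61] dist 0.042 
 slide [ 0.168 -0.001  0.025] rot [-0.0001  0.0002  0.0006] deg 0.2
```

>>> play_rows(slide=[[0,0,0],[0,0,0],[0.04,0,0],[0.09,0,0.01],[0.13,0,0.02],[0.16,0,0.025],[0.168,0,0.025],[0.168,0,0.025]], rot=[[0,0,0],[0,0,0],[0,0,0],[0,0,0],[0,0,0],[0,0,0],[0,0,0],[0,0,0]], gripper=[0,0,0,0,0,0,0,0])

```text
time: 21.5
tcp_pos: [0.6431, 0.1215, 0.1074]
orientation: [0.615, -0.541, -0.43, -0.38]
force: [-0.3, 0.1, 0.2]
width: 0.0005
```

Run:
```python
from g import *
intray(); go(tray(-90,-71,6),RV(20))
```

```text
tcp in tray mm [-170.2  -70.7    4.8]
t 21.5 at [0.6431 0.1215 0.1074] w 0.0005 F [-0.25  0.11  0.2 ] dist 0.08 
 slide [ 0.023 -0.001  0.32 ] rot [-0.0001  0.0001  0.0005] deg 0.2
```

>>> play_rows(slide=[[0.003,0,0.04],[0.006,0,0.08],[0.009,0,0.12],[0.012,0,0.16],[0.015,0,0.2],[0.018,0,0.24],[0.021,0,0.28],[0.024,0,0.32]], rot=[[0,0,0],[0,0,0],[0,0,0],[0,0,0],[0,0,0],[0,0,0],[0,0,0],[0,0,0]], gripper=[0,0,0,0,0,0,0,0])

```text
time: 22.3
tcp_pos: [0.6339, 0.195, 0.0741]
orientation: [0.615, -0.541, -0.43, -0.38]
force: [-0.4, -0.6, 0.3]
width: 0.0007
```

```bash
python3 c.py -71
python3 - <<'E'
from g import *
go(tray(-67,-71,6),RV(20))
E
```

```text
tcp in tray mm [-89.  -70.7   5.8]
22.3 [-0.39672196 -0.55748793  0.32949072] 0.0007193034488862276
[8.48363577e-03 1.53559532e+01] [[-76.2 -80.4  10.6]
 [-52.3 -62.4  15. ]
 [-27.9 -42.8  16.3]]
plane [ 7.60000e-03 -1.56000e-02  1.43409e+01]
-35.5 1805 [-36.1 -34.7 -33.4]
35.5 2578 [34.7 36.  37.3]
t 22.35 at [0.6332 0.1971 0.0731] w 0.0004 F [-0.24  2.24 -0.96] dist 0.02 
 slide [ 0.006 -0.003  0.078] rot [0.0002 0.0003 0.0005] deg 0.2
```

>>> play_rows(slide=[[0.002,0,0.02],[0.003,0,0.036],[0.004,0,0.05],[0.005,0,0.062],[0.006,0,0.07],[0.006,0,0.076],[0.006,0,0.082],[0.006,0,0.086]], rot=[[0,0,0],[0,0,0],[0,0,0],[0,0,0],[0,0,0],[0,0,0],[0,0,0],[0,0,0]], gripper=[0,0,0,0,0,0,0,0])

```text
time: 23.15
tcp_pos: [0.6308, 0.2167, 0.0644]
orientation: [0.615, -0.54, -0.43, -0.38]
force: [0.5, 0.3, -0.7]
width: 0.0001
```

>>> play_rows(slide=[[0,0,0.003],[0,0,0.006],[0,0,0.009],[0,0,0.012],[0,0,0.012]], rot=[[0,0,0],[0,0,0],[0,0,0],[0,0,0],[0,0,0]], gripper=[0,0,0,0,0])

```text
time: 23.65
tcp_pos: [0.6309, 0.217, 0.0642]
orientation: [0.615, -0.541, -0.429, -0.38]
force: [-0.6, -5.6, 5.6]
width: 0.0003
```

```bash
python3 c.py -71
```

```text
tcp in tray mm [-64.6 -70.5   6.3]
23.65 [-0.63111607 -5.61151849  5.5798535 ] 0.00031392069449554764
[-0.02443179 14.39731514] [[-61.4 -80.2   9.9]
 [-29.3 -61.5  15. ]
 [ -3.9 -42.7  26.2]]
plane [-0.0253 -0.0136 13.5256]
-35.5 1856 [-36.1 -34.7 -33.4]
35.5 2634 [34.7 36.  37.3]
```

>>> play_rows(slide=[[-0.002,0,-0.03],[-0.006,0,-0.08],[-0.1,0.03,-0.15],[-0.28,0.08,-0.2],[-0.45,0.15,-0.25],[-0.6,0.22,-0.25],[-0.64,0.284,-0.25],[-0.64,0.284,-0.25]], rot=[[0,0,0],[0,0,0],[0,0,0],[0,0,0],[0,0,0],[0,0,0],[0,0,0],[0,0,0]], gripper=[0,0,0,0,0,0,0,0])

```text
time: 24.5
tcp_pos: [0.56, 0.2054, 0.2379]
orientation: [0.615, -0.54, -0.43, -0.381]
force: [-0.5, 0.3, -1.2]
width: 0.0005
```

```bash
python3 c.py 0; python3 c.py 71; python3 c.py -71
python3 - <<'E'
from g import *
grab('side','s5.png'); grab('top')
go(tray(55,0,165),RV(20));intray(); print(readout.sense()['qpos'].round(2))
a=cv2.imread('pics/s5.png')[120:280,180:400]; b=cv2.imread('pics/w_last.png')
cv2.imwrite('pics/c5.png',np.hstack([cv2.resize(a,(400,300)),cv2.resize(b,(400,300))]))
E
```

```text
tcp in tray mm [-140.5    1.3  162.6]
24.5 [-0.50530224  0.32819155 -1.21391898] 0.00047540619494502876
[6.05035165e-03 1.51501459e+01] [[-54.1 -21.4  12.3]
 [-29.7   3.9  15. ]
 [ -4.4  27.7  16.6]]
plane [ 5.90000e-03 -4.50000e-03  1.51619e+01]
-106 7 [-107.2 -105.6 -104.6]
-35.5 405 [-36.1 -34.6 -33.3]
35.5 441 [34.9 36.2 37.4]
106 529 [105.8 107.  108.3]
tcp in tray mm [-140.5    1.   161.1]
24.55 [ 0.32345762 -0.77776439 -0.84143931] 0.00040712987979579795
[-2.95523832e-04  1.50200622e+01] [[-54.1  44.5  13.3]
 [-29.6  69.8  15. ]
 [ -4.3  93.2  16.8]]
plane [-3.00000e-04  1.00000e-03  1.49512e+01]
-106 7 [-107.1 -105.2 -104.2]
-35.5 404 [-36.1 -34.6 -33.4]
35.5 451 [34.9 36.2 37.5]
106 537 [105.7 107.  108.2]
tcp in tray mm [-140.7    0.8  160.1]
24.6 [-0.46959883 -0.22182852 -0.51965812] 0.0006064200683886356
[ 0.01783483 15.31231665] [[-53.6 -91.8   8.8]
 [-29.3 -66.   15. ]
 [ -4.1 -42.5  16.6]]
plane [ 0.0169 -0.0241 13.6882]
-106 6 [-106.8 -105.6 -104.8]
-35.5 417 [-36.1 -34.7 -33.3]
35.5 452 [34.9 36.2 37.5]
106 546 [105.7 107.  108.2]
t 24.75 at [0.5608 0.2035 0.2347] w 0.0007 F [0.01 0.06 0.07] dist 0.196 
 slide [ 0.042 -0.002  0.783] rot [-0.0001 -0.0004  0.0002] deg 0.2
tcp in tray mm [-140.9    0.7  158.9]
[-1.01  0.48  0.57  1.61  0.08  1.24  1.19]
```

View pics/c5.png

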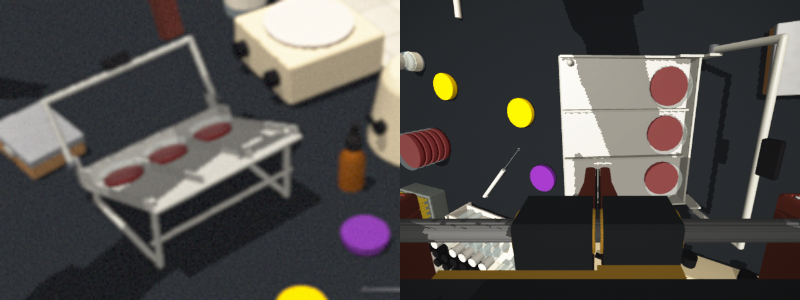

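All three plates line up at x ≈ -29.5 mm in the wrist half (discs at (668,85), (664,133) and (660,178)), and the keeper is still up. Now I'll move over and behind the keeper bar.

>>> play_rows(slide=[[-0.02,0,0.1],[-0.02,0,0.25],[-0.01,0,0.42],[0,0,0.6],[0.01,0,0.75],[0.015,0,0.8],[0.015,0,0.8],[0.015,0,0.8]], rot=[[0,0,0],[0,0,0],[0,0,0],[0,0,0],[0,0,0],[0,0,0],[0,0,0],[0,0,0]], gripper=[0,0,0,0,0,0,0,0])

```text
time: 25.55
tcp_pos: [0.5385, 0.387, 0.1623]
orientation: [0.615, -0.543, -0.428, -0.379]
force: [-0.4, -1.4, 0.7]
width: 0.0002
```

Run:
```python
from g import *
intray(); go(tray(58,0,102),RV(20)); go(tray(0,0,98),RV(20))
```

```text
tcp in tray mm [ 57.2   0.  171.3]
t 25.55 at [0.5385 0.387  0.1623] w 0.0002 F [-0.44 -1.35  0.66] dist 0.069 
 slide [ 0.276  0.    -0.02 ] rot [-0.0004 -0.0007  0.0001] deg 0.3
t 25.55 at [0.5385 0.387  0.1623] w 0.0002 F [-0.44 -1.35  0.66] dist 0.093 
 slide [ 0.273 -0.    -0.252] rot [-0.0004 -0.0007  0.0001] deg 0.3
```

>>> play_rows(slide=[[0.05,0,0.0],[0.12,0,0],[0.19,0,-0.01],[0.25,0,-0.02],[0.276,0,-0.02],[0.276,0,-0.02]], rot=[[0,0,0],[0,0,0],[0,0,0],[0,0,0],[0,0,0],[0,0,0]], gripper=[0,0,0,0,0,0])

```text
time: 26.15
tcp_pos: [0.5423, 0.3568, 0.099]
orientation: [0.614, -0.544, -0.428, -0.379]
force: [0.8, -0.1, 0.1]
width: 0.0002
```

Run:
```python
from g import *
intray()
for a,h in((48,100),(25,100),(5,98),(-15,92),(-32,82),(-42,73)): go(tray(a,0,h),RV(20))
```

```text
tcp in tray mm [ 56.4   0.  101.1]
t 26.15 at [0.5423 0.3568 0.099 ] w 0.0002 F [ 0.82 -0.11  0.12] dist 0.008 
 slide [ 0.002 -0.    -0.034] rot [-0.0006 -0.0008 -0.0001] deg 0.4
t 26.15 at [0.5423 0.3568 0.099 ] w 0.0002 F [ 0.82 -0.11  0.12] dist 0.031 
 slide [-0.006 -0.001 -0.125] rot [-0.0006 -0.0008 -0.0001] deg 0.4
t 26.15 at [0.5423 0.3568 0.099 ] w 0.0002 F [ 0.82 -0.11  0.12] dist 0.051 
 slide [-0.005 -0.001 -0.206] rot [-0.0006 -0.0008 -0.0001] deg 0.4
t 26.15 at [0.5423 0.3568 0.099 ] w 0.0002 F [ 0.82 -0.11  0.12] dist 0.072 
 slide [ 0.013 -0.001 -0.287] rot [-0.0006 -0.0008 -0.0001] deg 0.4
t 26.15 at [0.5423 0.3568 0.099 ] w 0.0002 F [ 0.82 -0.11  0.12] dist 0.09 
 slide [ 0.047 -0.002 -0.358] rot [-0.0006 -0.0008 -0.0001] deg 0.4
t 26.15 at [0.5423 0.3568 0.099 ] w 0.0002 F [ 0.82 -0.11  0.12] dist 0.102 
 slide [ 0.08  -0.002 -0.401] rot [-0.0006 -0.0008 -0.0001] deg 0.4
```

>>> play_rows(slide=[[0.002,0,-0.034],[-0.004,0,-0.08],[-0.006,0,-0.125],[-0.006,0,-0.165],[-0.005,0,-0.206],[0.003,0,-0.245],[0.013,0,-0.287],[0.013,0,-0.287]], rot=[[0,0,0],[0,0,0],[0,0,0],[0,0,0],[0,0,0],[0,0,0],[0,0,0],[0,0,0]], gripper=[0,0,0,0,0,0,0,0])

```text
time: 26.95
tcp_pos: [0.5508, 0.2863, 0.1211]
orientation: [0.614, -0.545, -0.427, -0.379]
force: [0.2, -0.1, -0.0]
width: 0.0006
```

```bash
cat > k.py <<'E'
from g import *
intray(); print(readout.sense()['force'])
grab('side','s_k.png'); p,d,X=load('side'); q=np.stack([(X-S)@x,(X-S)@y,(X-S)@n],-1)*1000
k=(d>0)&(abs(q[...,1])>50)&(abs(q[...,1])<100)&(q[...,2]>22)&(q[...,2]<130)&(q[...,0]>-110)&(q[...,0]<50)&(p.min(-1)>90)
z=q[k]; r=np.hypot(z[:,0]-12,z[:,2]-32); z=z[abs(r-84)<10]
print(len(z),np.median(z,0)); a=np.degrees(np.arctan2(z[:,2]-32,z[:,0]-12)); print('theta',np.radians(192.4-np.median(a%360)))
E
python3 k.py
python3 - <<'E'
from g import *
for a,h in((-32,82),(-42,73),(-47,66)): go(tray(a,0,h),RV(20))
E
```

```text
tcp in tray mm [-17.3   0.4  91.2]
[ 0.23526537 -0.08655426 -0.02234984]
133 [-35.77253353  52.85859172 101.51061085]
theta 1.182859483472605
t 27.0 at [0.5506 0.2874 0.121 ] w 0.0005 F [ 0.24  1.2  -0.  ] dist 0.018 
 slide [ 0.033 -0.002 -0.066] rot [-0.0009 -0.0009 -0.0003] deg 0.5
t 27.0 at [0.5506 0.2874 0.121 ] w 0.0005 F [ 0.24  1.2  -0.  ] dist 0.032 
 slide [ 0.065 -0.002 -0.109] rot [-0.0009 -0.0009 -0.0003] deg 0.5
t 27.0 at [0.5506 0.2874 0.121 ] w 0.0005 F [ 0.24  1.2  -0.  ] dist 0.04 
 slide [ 0.092 -0.002 -0.131] rot [-0.0009 -0.0009 -0.0003] deg 0.5
```

Keeper is following (θ≈1.2). Continuing.

>>> play_rows(slide=[[0.015,0,-0.033],[0.033,0,-0.066],[0.049,0,-0.09],[0.065,0,-0.109],[0.08,0,-0.121],[0.092,0,-0.131],[0.092,0,-0.131]], rot=[[0,0,0],[0,0,0],[0,0,0],[0,0,0],[0,0,0],[0,0,0],[0,0,0]], gripper=[0,0,0,0,0,0,0])

```text
time: 27.7
tcp_pos: [0.5547, 0.25, 0.1096]
orientation: [0.614, -0.544, -0.428, -0.379]
force: [-0.8, 4.7, -8.7]
width: 0.0005
```

```bash
python3 k.py
python3 - <<'E'
from g import *
for a,h in((-45,125),(-68,125),(-70,60),(-70,18)): go(tray(a,0,h),RV(20))
E
```

```text
tcp in tray mm [-45.6   1.   65.3]
[-0.75436158  4.68598566 -8.66874399]
136 [-62.89265747  54.33603748  71.27322765]
theta 0.6942146487124679
t 27.75 at [0.5546 0.25   0.1097] w 0.0004 F [-0.92  5.12 -8.43] dist 0.06 
 slide [-0.238 -0.004  0.022] rot [-0.0007 -0.0007 -0.0003] deg 0.4
t 27.75 at [0.5546 0.25   0.1097] w 0.0004 F [-0.92  5.12 -8.43] dist 0.064 
 slide [-0.245 -0.004 -0.07 ] rot [-0.0007 -0.0007 -0.0003] deg 0.4
t 27.75 at [0.5546 0.25   0.1097] w 0.0004 F [-0.92  5.12 -8.43] dist 0.025 
 slide [ 0.013 -0.005 -0.099] rot [-0.0007 -0.0007 -0.0003] deg 0.4
t 27.75 at [0.5546 0.25   0.1097] w 0.0004 F [-0.92  5.12 -8.43] dist 0.053 
 slide [ 0.181 -0.005 -0.113] rot [-0.0007 -0.0007 -0.0003] deg 0.4
```

>>> play_rows(slide=[[0,0,0.03],[-0.05,0,0.05],[-0.15,0,0.05],[-0.24,0,0.03],[-0.245,0,-0.03],[-0.245,-0.004,-0.08],[-0.2,-0.004,-0.085],[-0.15,-0.004,-0.085]], rot=[[0,0,0],[0,0,0],[0,0,0],[0,0,0],[0,0,0],[0,0,0],[0,0,0],[0,0,0]], gripper=[0,0,0,0,0,0,0,0])

```text
time: 28.55
tcp_pos: [0.5564, 0.2416, 0.1511]
orientation: [0.613, -0.545, -0.428, -0.379]
force: [-0.5, 1.0, 0.0]
width: 0.0005
```

```bash
python3 k.py
python3 - <<'E'
from g import *
for a,h in((-70,80),(-72,50),(-72,24),(-72,18)): go(tray(a,0,h),RV(20))
E
```

```text
tcp in tray mm [-70.9   0.4  99.3]
[-0.52234846  0.95896706  0.01400893]
132 [-62.83956738  55.28528404  71.75755502]
theta 0.695923375721808
t 28.6 at [0.5552 0.2407 0.1487] w 0.0001 F [-1.47 -1.63 -0.96] dist 0.017 
 slide [ 0.067 -0.007 -0.003] rot [-0.0008 -0.001  -0.001 ] deg 0.6
t 28.6 at [0.5552 0.2407 0.1487] w 0.0001 F [-1.47 -1.63 -0.96] dist 0.047 
 slide [ 0.186 -0.008 -0.021] rot [-0.0008 -0.001  -0.001 ] deg 0.6
t 28.6 at [0.5552 0.2407 0.1487] w 0.0001 F [-1.47 -1.63 -0.96] dist 0.073 
 slide [ 0.29  -0.009 -0.029] rot [-0.0008 -0.001  -0.001 ] deg 0.6
t 28.6 at [0.5552 0.2407 0.1487] w 0.0001 F [-1.47 -1.63 -0.96] dist 0.079 
 slide [ 0.314 -0.009 -0.031] rot [-0.0008 -0.001  -0.001 ] deg 0.6
```

>>> play_rows(slide=[[0.04,-0.004,-0.005],[0.08,-0.006,-0.01],[0.12,-0.007,-0.015],[0.16,-0.008,-0.02],[0.2,-0.008,-0.023],[0.24,-0.009,-0.026],[0.27,-0.009,-0.028],[0.29,-0.009,-0.029]], rot=[[0,0,0],[0,0,0],[0,0,0],[0,0,0],[0,0,0],[0,0,0],[0,0,0],[0,0,0]], gripper=[0,0,0,0,0,0,0,0])

```text
time: 29.4
tcp_pos: [0.5607, 0.2092, 0.0823]
orientation: [0.613, -0.546, -0.428, -0.378]
force: [-1.0, 0.4, 0.1]
width: 0.0006
```

```bash
sed -i 's/>22)/>6)/' k.py; python3 k.py
python3 - <<'E'
from g import *
for a,h in((-72,19),(-72,16)): go(tray(a,0,h),RV(20))
E
```

```text
tcp in tray mm [-71.4   0.2  23.1]
[-0.95822214  0.38837559  0.12308907]
131 [-70.83292668  54.10366261  18.23383655]
theta 0.05265946617796135
t 29.45 at [0.5605 0.2087 0.0819] w 0.0004 F [ 0.14  0.03 -0.44] dist 0.004 
 slide [ 0.014 -0.002 -0.002] rot [-0.0007 -0.0011 -0.0011] deg 0.6
t 29.45 at [0.5605 0.2087 0.0819] w 0.0004 F [ 0.14  0.03 -0.44] dist 0.007 
 slide [ 0.026 -0.002 -0.003] rot [-0.0007 -0.0011 -0.0011] deg 0.6
```

Nearly down; pressing on to the hard stop.

>>> play_rows(slide=[[0.008,0,0],[0.014,0,0],[0.02,0,0],[0.026,0,0],[0.032,0,0],[0.036,0,0],[0.036,0,0]], rot=[[0,0,0],[0,0,0],[0,0,0],[0,0,0],[0,0,0],[0,0,0],[0,0,0]], gripper=[0,0,0,0,0,0,0])

```text
time: 30.15
tcp_pos: [0.561, 0.2075, 0.0778]
orientation: [0.613, -0.546, -0.429, -0.378]
force: [-14.6, 5.1, 38.7]
width: -0.0
```

```bash
python3 k.py
```

```text
tcp in tray mm [-71.1   0.   18.4]
[-14.61093299   5.10853181  38.71636899]
129 [-70.00209284  54.37411855  14.90519848]
theta 0.011210284734160272
```

The bar is on its stop (39 N, tip at z=18.4 mm, as expected on top of the rod). Retreating.

>>> play_rows(slide=[[-0.03,0,0],[-0.1,0,0],[-0.25,0,0],[-0.4,0,-0.05],[-0.55,0,-0.1],[-0.6,0,-0.2],[-0.6,0,-0.25],[-0.6,0,-0.25]], rot=[[0,0,0],[0,0,0],[0,0,0],[0,0,0],[0,0,0],[0,0,0],[0,0,0],[0,0,0]], gripper=[0,0,0,0,0,0,0,0])

```text
time: 31.0
tcp_pos: [0.5628, 0.1987, 0.2408]
orientation: [0.612, -0.546, -0.428, -0.379]
force: [-0.3, 0.1, -0.8]
width: 0.0003
```

```bash
python3 k.py; for i in -71 0 71; do python3 c.py $i | sed -n 2,6p; done
python3 - <<'E'
from h import *
a=cv2.imread('pics/s_k.png')[120:280,180:400]; b=cv2.imread('pics/w_last.png')
cv2.imwrite('pics/c6.png',np.hstack([cv2.resize(a,(400,300)),cv2.resize(b,(400,300))]))
E
```

```text
tcp in tray mm [-148.    -0.6  162.3]
[-0.28018076  0.05282489 -0.79072679]
129 [-70.09206796  52.82577898  15.02865641]
theta 0.013551008837955215
31.05 [-0.47180955 -0.13992373 -0.41608272] 0.0005074381845105441
[ 0.0175517  15.30360563] [[-53.7 -91.9   9.1]
 [-29.4 -66.3  14.9]
 [ -4.2 -42.4  16.6]]
plane [ 0.0167 -0.02   13.9501]
31.1 [0.41847022 0.15292065 0.1986302 ] 0.0004780192929241335
[6.26304337e-03 1.51622062e+01] [[-54.2 -21.4  12.4]
 [-29.7   3.8  15. ]
 [ -4.5  28.   16.7]]
plane [ 6.10000e-03 -3.30000e-03  1.51705e+01]
31.15 [ 0.07135311  0.93778583 -0.1879645 ] 0.0006818683162788785
[2.74932671e-03 1.50872052e+01] [[-54.1  45.   13.2]
 [-29.5  69.6  15. ]
 [ -4.4  93.2  16.7]]
plane [2.80000e-03 1.70000e-03 1.49679e+01]
```

View pics/c6.png

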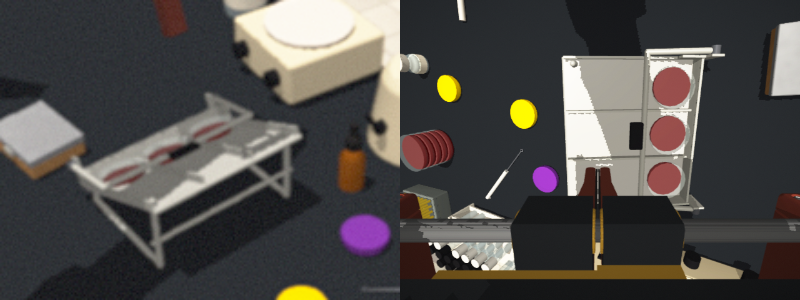

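The keeper lies across the lanes, with its grip at (636,136). All three plates sit behind it at (671,87), (668,133) and (664,178), and the gripper is clear of everything. Handing in.

```bash
python3 -c "
from bench import finish_job
print(finish_job())"
```

```text
the job is handed in; nothing more can be done
None
```

Both bench plates are in the outer lanes against the back stop, and the keeper bar is fully down. I handed the job in at about 31 s of the 72 s allowed. `finish_job()` gives no verdict, so this rests on my own checks.

**Last checks:**
- **Plates:** all three were measured at x ≈ -29.4 to -29.7 mm and flat to within about 0.03 rad. The two I placed match plate_c to 0.3 mm.
- **Keeper:** it measured about 0.01 rad after I let go. It had bottomed out under a 39 N press with the fingertips.
- **Gripper:** it was clear of everything at the end.
- **Bystanders:** the gripper went near none of them, and they look undisturbed in the pictures. I did not measure their positions again.

**What went wrong or disagreed:**
- **Far-lane plate:** on the first try I set it about 3 mm too far outward, because my camera estimate of its centre was off. It tipped about 10° on the outer guide while still gripped. I lifted it, shifted it back and set it down flat before letting go.
- **Press force:** that contact measured up to 18 N, and the final keeper press totalled about 42 N at the wrist. Both were through the fingers.

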